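Scan the code label on a tilted circuit board

TASK

Pick up the handheld code scanner from its round charging pad, aim it square at the middle of the white code label on the tilted circuit board with the scanner's hood rim about 50 mm from the label, and hold it still there for two seconds. Then stand the scanner back upright on the middle of its pad, set down and not dropped, and let go. Touch neither the board nor its holder, and leave the other things on the bench where they are.

Things in the scene. Friction and masses are not known exactly. Their poses are not given: they have to be found in the camera images.
- scanner: Code scanner, 140 mm long, 0.18 to 0.29 kg, at first standing upright, hood down, on the pad. Lowest 44 mm: black round hood, 60 mm wide at the rim. From 44 to 140 mm: flat-sided orange handle, 44 mm along its x, 36 mm along its y, black trigger plate on the -x side. Origin: centre of the hood's rim; z runs from rim to handle end. It looks along -z; its turn about z is free.
- focus (a point): The scanner's focus point, nothing visible: on the scanner's axis, 50 mm out from the hood rim (at z = -50 mm in the scanner's frame). A code reads when this point is on it.
- label: White square code label, 36 mm, black pattern, at the middle of the upper face of the tan board (120 x 150 x 4 mm). Origin: middle of its face; z square out of the face, x and y along its edges, -x down the slope. The face slopes down roughly towards the robot, 24 to 43 degrees from level. Parts on the board are at most 13 mm high, 30 mm or more from the label's middle.
- holder: Fixed board holder: black base 150 x 150 x 16 mm, a post at its far side and a 200 mm chrome bar along its y at x = 75 mm, z = 175 mm, to which the board is clipped by its upper edge; highest part 200 mm. Origin: centre of the base's underside. The board swings down or up on the bar if pushed.
- pad: Fixed round charging pad, white disc with a grey top, 110 mm across and 15 mm high, flat on top. Origin: centre of its underside, on the bench; the scanner stands on its top at z = 15 mm.
- reel: Loose grey metal reel standing on end, 60 mm across, 44 mm high. Origin: centre of underside. Leave alone.
- flux: Loose bottle with a red cap, 44 mm across, 100 mm high. Origin: centre of underside. Leave alone.
- tin: Loose round steel tin with a brass ball of tip cleaner, 76 mm across, 52 mm high. Origin: centre of underside. Leave alone.
- meter: Loose yellow test meter lying flat, 150 by 75 by 44 mm. Origin: centre of underside. Leave alone.
Things that resemble listed ones, but are neither listed nor needed, are in the scene too. Of the things that look like the pad, the largest one is meant. What is meant by the scanner is not turquoise, and is the smaller of those in its own colour.

How it is judged:
On the way:
1. the scanner, held in the fingers, looks square at the label (within 12 degrees), its focus point within 16 mm of the label's middle, and is held still (under 20 mm/s and 0.15 rad/s) for 1.5 s (distance between focus and label below 0.016 m and angle between the z axis of scanner and the z axis of label, either way round below 0.21 rad and z of scanner in the frame of label above 0.02 m and linear speed of scanner below 0.02 m/s and angular speed of scanner below 0.15 rad/s and contact force between the fingers and scanner above 1 N), for 1.5 s.
At the end, for the whole second after the job is handed in: The scanner stands upright (within 4.6 degrees), hood down, at rest on the pad's top, its axis within 22 mm of the pad's centre (the whole hood on the pad), and is let go (horizontal distance between scanner and pad below 0.022 m and angle between scanner's own z axis and vertical below 0.08 rad and height (world z) of scanner between 0.011 and 0.019 m and linear speed of scanner below 0.02 m/s and contact force between the fingers and scanner below 0.1 N); the robot touches nothing.
It fails at once if the scanner, fingers or arm touch the board or its holder (over 1 N) (contact force between any of scanner, the fingers, the arm and holder above 1 N).
It fails at once if the board is shifted by more than 8 mm (distance of label from where it was at the start of the episode above 0.008 m).
It fails at once if the scanner falls or flies free of the fingers (faster than 0.45 m/s, a drop of about 10 mm) (linear speed of scanner above 0.45 m/s and contact force between the fingers and scanner below 0.1 N).
It fails at once if the reel, bottle, tin or meter is moved by more than 20 mm (distance of any of reel, flux, tin, meter from where it was at the start of the episode above 0.02 m).
It also fails if it takes over 58 s, if anything falls off the work surface, if the arm or the gripper's body presses on something with over 40 N, if the wrist force passes 120 N, or if a joint passes its speed limit or range.

ROBOT

A 6-joint arm with a two-finger parallel gripper is mounted at the origin on the work surface. World frame = base frame: x ahead of the robot, y to its left, z up, the work surface at z = 0. Lengths are in m, angles in rad, forces in N, time in s.
With the tool pointing down it reaches from about 0.3 to 0.775 m from the base axis. Payload 14.6 kg.
Tool frame: the origin (TCP) lies on the centre line of the jaws, within the pads' length; the fingertips stand 19 mm ahead of it and the grasp point (between the pads) is the TCP; y points along the fingers, x is the direction in which the jaws open and shut, and the axes are right-handed (so a half turn about y gives the same grasp; the last joint's range is limited). The gripper opens to 94 mm and grips with 3 to 60 N. Pads are 16 mm wide; open, the fingers measure 119 mm over their backs; the gripper's body (75 mm by 177 mm) begins 78 mm behind the grasp point.
Start: joints at [-1.309, 0.3, 1.521, -0, 1.321, -0.067], TCP at [0.178, -0.521, 0.224] pointing down, gripper open.
Joint ranges: [-3.03, 3.03], [-0.79, 2.21], [0.23, 2.52], [-1.04, 4.18], [0, 3.07], [-2.55, 2.55]. Speed limits (rad/s): [2.22, 2.22, 2.57, 3.14, 3.14, 3.14].

INTERFACE

Orientations are given as [roll, pitch, yaw] about the fixed x, y, z axes, in that order (R = Rz(yaw) Ry(pitch) Rx(roll)).
In Python, from station import get_obs, cams, workorder gives the robot as it stands.
- The arm moves only by the shell command python3 -m handwheel 'ROWS' [FORCE]. ROWS is JSON, a list of rows, each an object of numbers: "fingers": the opening, from -1 (shut) to 1 (fully open); "x", "y", "z": the shift along the tool's x, y, z in m; "spin": the turn about the tool's y in degrees. In form: [{"fingers": .., "x": .., "y": .., "z": .., "spin": ..}, ...]. A call has exactly 10 rows; each row is the pose to reach, as a shift and turn from the pose commanded when the call began, along the tool's axes at that moment; what a row does not reach only later rows make up. A row lasts 1/10 s, in which the tool goes at most 50 mm and 8.59 degrees, less where a joint would pass 70% of its speed; a pose out of reach is approached as far as the arm can. A call with a gripper value outside its range is refused whole. The fingers move at their own pace and stop on an object; FORCE is the grip in N (left out, the last holds). Time passes only in rows, so rows that repeat a pose let the fingers close, or fill a call up. It gives the time, the measured TCP pose, the force and the opening at its end, in the units of the state.
- get_obs(): the state, without advancing time (a new reading comes with each control period).
- cams.camera(name): name is "scene" or "top" or "wrist"; returns (picture, depth): 420x560x3 uint8, red, green, blue; 420x560 float32, m along the optical axis (not along the pixel's ray), 0 where there is no reading.
- cams.get_calibration(name): a dict with "fx", "fy", "cx", "cy" (pixels), "view" (4x4, takes a point from world to camera coordinates). Camera axes: x right, y down, z forward; pixel columns grow to the right and rows downward; lengths in m; the calibration is good to about 2 mm. A picture is of the moment at which its call begins: read the wrist's pose just before it. get_calibration takes no time and is no camera call; for the wrist camera it gives the pose at the moment of the call.
- workorder.hand_in(): hands the job in, once; it reports no verdict.
The state is a dict: "time_s": time; "qpos": joint angles; "joint_vel": joint speeds; "tau": joint torques, N m; "ee_pos": TCP position; "eef_rot": TCP orientation; "force": force on the tool from outside, world axes, zero at the start; "moment": the same for the moment, N m; "grip_width": finger opening in m.
Only numpy, scipy, OpenCV 4.12 (cv2) and the standard library are available. Lean on these libraries where they do the work, as an engineer would, in place of code of your own. Each camera call takes 0.05 s, during which the arm holds its last target. There are 200 camera calls.

## Working session

There is one attempt and no reset: what is moved stays moved. The work goes in short steps, Python scripts to look and compute and a shell command to move; the robot and the scene stay as the last step left them, time stands still between calls to the robot, and variables do not carry over. Pictures are saved under pics/ and viewed, about 8 in all and at most 12, crops included, and the job is handed in when it is done.

```bash
mkdir -p pics; ls; cat > h.py <<'E'
import numpy as np,cv2
from station import get_obs,cams,workorder
def grab(n):
    c=cams.get_calibration(n); im,d=cams.camera(n); return im,d,c
def pts(d,c):
    v,u=np.mgrid[0:d.shape[0],0:d.shape[1]]
    P=np.stack([(u-c['cx'])/c['fx']*d,(v-c['cy'])/c['fy']*d,d],-1)
    T=np.linalg.inv(np.array(c['view'])); return P@T[:3,:3].T+T[:3,3]
def save(n,im): cv2.imwrite('pics/'+n+'.png',im[...,::-1])
E
python3 - <<'E'
from h import *
import pickle
D={}
for n in ['scene','top']:
    D[n]=grab(n); print(n,np.round(np.linalg.inv(np.array(D[n][2]['view'])),3).tolist(),D[n][2]['fx'])
    save(n,D[n][0])
pickle.dump(D,open('d.pkl','wb'))
o=get_obs(); print(o)
E
```

```text
pics
scene [[-0.744, 0.508, -0.435, 1.049], [0.668, 0.544, -0.507, 0.531], [-0.021, -0.668, -0.744, 0.913], [0.0, 0.0, 0.0, 1.0]] 417.7180050126502
top [[-0.027, -0.996, 0.085, 0.483], [-1.0, 0.028, 0.013, -0.032], [-0.016, -0.084, -0.996, 1.131], [0.0, 0.0, 0.0, 1.0]] 392.4800856069827
{'time_s': 0.1, 'qpos': array([-1.30859210e+00,  3.00425481e-01,  1.52148642e+00, -1.10894276e-05,
        1.32071597e+00, -6.65872866e-02]), 'joint_vel': array([ 0.00111507, -0.00180359, -0.00149343, -0.00167938, -0.00083444,
       -0.00064318]), 'tau': array([ 3.01022170e-03, -5.32645476e+01, -3.53283727e+01,  7.10361474e-02,
        2.34803266e-02, -8.75016326e-05]), 'ee_pos': array([ 0.17754211, -0.52033701,  0.22395139]), 'eef_rot': array([-1.57073816e+00,  1.03363777e-03, -1.24200203e+00]), 'force': array([ 0.40437539,  0.47424993, -0.4214595 ]), 'moment': array([-0.0079046 ,  0.02490877,  0.01230409]), 'grip_width': 0.09437198106732247}
```

View pics/scene.png

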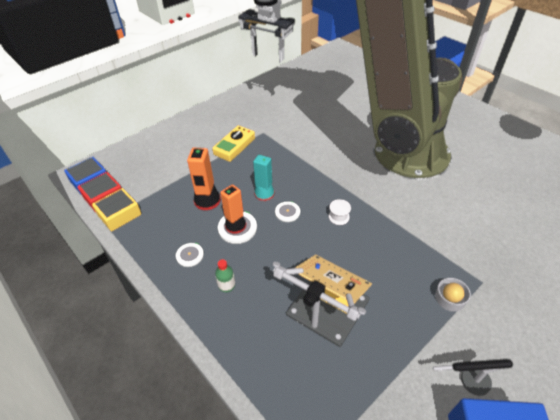

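View pics/top.png

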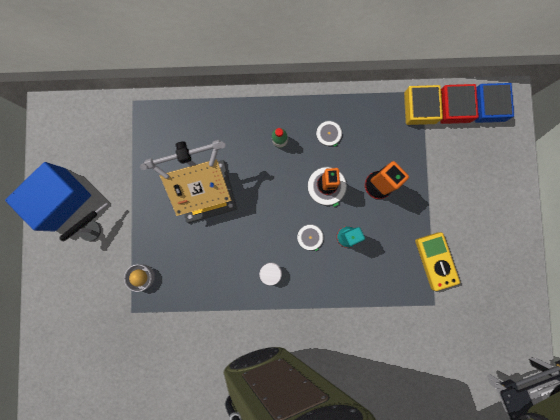

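Scanner candidates in the top view: small orange at (331,180), large orange at (390,178) and turquoise at (352,237). I choose the small orange, which stands on the largest pad, (328,186). The other discs at (329,133) and (310,237) are smaller. The label is at about (197,188) and the holder bar is at row ~155.

```bash
python3 - <<'E'
from h import *
import pickle
D=pickle.load(open('d.pkl','rb'))
Q={}
for n in ['scene','top']:
    im,d,c=D[n]; P=pts(d,c); hsv=cv2.cvtColor(im,cv2.COLOR_RGB2HSV); ok=d>0
    x,y,z=P[...,0],P[...,1],P[...,2]
    org=(hsv[...,0]<14)&(hsv[...,1]>170)&(hsv[...,2]>110)&ok&(z>.05)
    k,l,s,ct=cv2.connectedComponentsWithStats(org.astype('uint8'))
    for i in range(1,k):
        if s[i,4]>60:
            p=P[l==i]; zt=np.percentile(p[:,2],97); t=p[p[:,2]>zt-.008]
            print(n,'orange',ct[i].round(),s[i,4],'top z',zt.round(3),'c',((t.max(0)+t.min(0))/2).round(3),'ext',np.ptp(t,axis=0).round(3),'rect',cv2.minAreaRect(t[:,:2].astype('float32')))
    # pad: light disc
    wh=(hsv[...,1]<60)&(hsv[...,2]>130)&ok&(z>.005)&(z<.025)
    k,l,s,ct=cv2.connectedComponentsWithStats(wh.astype('uint8'))
    for i in range(1,k):
        if s[i,4]>60 :
            p=P[l==i]; e=cv2.minEnclosingCircle(p[:,:2].astype('float32'))
            print(n,'disc',ct[i].round(),s[i,4],'z',np.median(p[:,2]).round(3),np.round(e[0],3),round(e[1],3), 'ell',np.round(cv2.fitEllipse(cv2.convexHull(p[:,:2].astype('float32')))[0],3))
    # board tan
    tan=(hsv[...,0]>10)&(hsv[...,0]<26)&(hsv[...,1]>60)&(hsv[...,1]<170)&(hsv[...,2]>110)&ok&(z>.04)&(z<.2)
    k,l,s,ct=cv2.connectedComponentsWithStats(tan.astype('uint8')); i=1+s[1:,4].argmax()
    p=P[l==i]; m=p.mean(0)
    for _ in range(5):
        m=p.mean(0); nn=np.linalg.svd(p-m,full_matrices=False)[2][2]; nn*=np.sign(nn[2]); r=(p-m)@nn; p=p[abs(r)<max(.002,2*r.std())]
    print(n,'board',ct[i].round(),len(p),'n',nn.round(3),'tilt',np.degrees(np.arccos(nn[2])).round(1),'az',np.degrees(np.arctan2(nn[1],nn[0])).round(1),'std',r.std().round(4),'m',m.round(3))
    w=(hsv[...,1]<40)&(hsv[...,2]>150)&ok&(abs((P-m)@nn)<.004)&(np.linalg.norm(P-m,axis=-1)<.05)
    k,l,s,ct=cv2.connectedComponentsWithStats(cv2.morphologyEx(w.astype('uint8'),cv2.MORPH_CLOSE,np.ones((3,3))))
    i=1+s[1:,4].argmax(); q=np.argwhere(l==i)[:,::-1].astype('float32'); rc=cv2.minAreaRect(q)
    T=np.linalg.inv(np.array(c['view'])); u,v=rc[0]
    ray=T[:3,:3]@[(u-c['cx'])/c['fx'],(v-c['cy'])/c['fy'],1]; t=(m-T[:3,3])@nn/(ray@nn)
    L=T[:3,3]+t*ray; print('label',rc,L.round(4), 'size px*',[a/c['fx']*t for a in rc[1]])
    # heights of others: max z map
    for nm,(a,b) in {'bar':(150,260)}.items(): pass
    bar=ok&(z>.16)&(z<.25)&(np.hypot(x-L[0],y-L[1])<.2); p=P[bar]; print('high',p.min(0).round(3),p.max(0).round(3))
im,d,c=D['top']; save('crop',cv2.resize(im[110:270,260:440],None,fx=4,fy=3.7))
E
```

```text
scene orange [202. 175.] 569 top z 0.186 c [ 0.641 -0.27   0.184] ext [0.056 0.038 0.011] rect ((0.6405616402626038, -0.2769751250743866), (0.0431215763092041, 0.04017717391252518), 42.17266082763672)
scene orange [232. 207.] 430 top z 0.152 c [ 0.645 -0.133  0.151] ext [0.038 0.032 0.013] rect ((0.6499000787734985, -0.1273917853832245), (0.02443554997444153, 0.04399784654378891), 47.482601165771484)
scene disc [266.  39.] 78 z 0.015 [-0.172 -0.953] 0.06 ell [-0.174 -0.952]
scene disc [124. 100.] 1230 z 0.015 [ 0.461 -0.961] 0.541 ell [ 0.519 -0.957]
scene disc [287. 211.] 387 z 0.012 [ 0.49  -0.087] 0.041 ell [ 0.489 -0.087]
scene disc [238. 230.] 573 z 0.016 [ 0.637 -0.141] 0.061 ell [ 0.636 -0.141]
scene disc [339. 218.] 126 z 0.009 [0.394 0.029] 0.03 ell [0.395 0.031]
scene disc [189. 254.] 494 z 0.012 [ 0.791 -0.152] 0.042 ell [ 0.791 -0.152]
scene disc [227. 288.] 61 z 0.017 [0.779 0.001] 0.021 ell [ 0.762 -0.019]
scene disc [452. 307.] 82 z 0.015 [0.41  0.418] 0.027 ell [0.403 0.413]
scene board [334. 277.] 1342 n [-0.5   -0.123  0.857] tilt 31.0 az -166.1 std 0.0007 m [0.626 
[... 547 characters left out ...]
 0.01 ] rect ((0.6380999088287354, -0.1389494389295578), (0.042934589087963104, 0.03459359332919121), 1.926300287246704)
top disc [328. 133.] 261 z 0.011 [ 0.79 -0.15] 0.037 ell [ 0.789 -0.149]
top disc [323. 188.] 472 z 0.015 [ 0.635 -0.139] 0.056 ell [ 0.634 -0.137]
top disc [309. 238.] 293 z 0.011 [ 0.488 -0.085] 0.036 ell [ 0.489 -0.085]
top board [196. 187.] 1889 n [-0.502 -0.124  0.856] tilt 31.1 az -166.1 std 0.0013 m [0.624 0.209 0.128]
label ((194.89622497558594, 186.3867950439453), (8.653715133666992, 12.499810218811035), 74.05460357666016) [0.6261 0.2118 0.1302] size px* [np.float64(0.02232466163949116), np.float64(0.03224673211244958)]
high [0.645 0.125 0.16 ] [0.735 0.334 0.194]
```

View pics/crop.png

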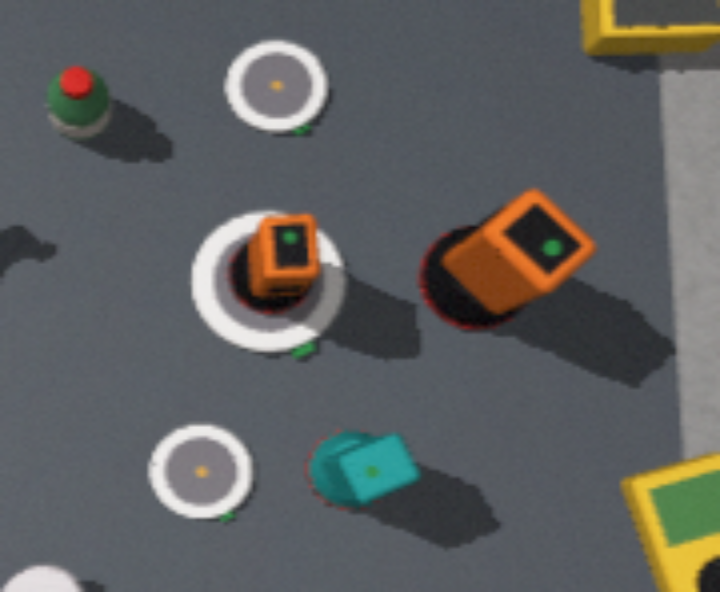

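The close crop confirms the choice: the small orange scanner stands on the largest pad, with its top at z≈0.155, measuring 43x35 mm, handle x axis at 2° azimuth.

The hand stays pointing down because spin acts about the vertical only. So the plan is:
1. Grip the handle at 90 mm.
2. Pivot the scanner 31° in the fingers by pushing the hood against the fixed pad's side.
3. Clamp hard and aim at the label.
4. Push it upright again the same way and stand it on the pad.

First I raise the arm and go over.

```bash
cat >> h.py <<'E'
def go(x,y,z,yaw=None):
    o=get_obs(); p=o['ee_pos']; w=o['eef_rot'][2]; d=np.array([x,y,z])-p
    c,s=np.cos(w),np.sin(w)
    r=dict(x=c*d[0]+s*d[1],y=-d[2],z=-s*d[0]+c*d[1])
    if yaw is not None: r['spin']=-((yaw-np.degrees(w)+180)%360-180)
    print('t',round(o['time_s'],2),'p',p.round(4),'rpy',np.degrees(o['eef_rot']).round(2),{k:round(float(v),4) for k,v in r.items()})
E
python3 -m handwheel '[{"fingers":1,"x":0,"y":-0.04,"z":0.03,"spin":-8},{"fingers":1,"x":-0.02,"y":-0.056,"z":0.07,"spin":-17},{"fingers":1,"x":-0.04,"y":-0.056,"z":0.11,"spin":-25},{"fingers":1,"x":-0.06,"y":-0.056,"z":0.15,"spin":-34},{"fingers":1,"x":-0.08,"y":-0.056,"z":0.19,"spin":-42},{"fingers":1,"x":-0.1,"y":-0.056,"z":0.23,"spin":-50},{"fingers":1,"x":-0.12,"y":-0.056,"z":0.27,"spin":-58},{"fingers":1,"x":-0.14,"y":-0.056,"z":0.31,"spin":-66},{"fingers":1,"x":-0.14,"y":-0.056,"z":0.32,"spin":-74},{"fingers":1,"x":-0.14,"y":-0.056,"z":0.32,"spin":-80}]' 15
python3 -c "
from h import *
go(.638,-.139,.28,92)"
```

```text
time_s: 1.1
ee_pos: [0.4365, -0.2833, 0.28]
eef_rot: [-1.57, 0.0, 0.163]
force: [0.0, -0.1, -0.0]
grip_width: 0.0941
t 1.1 p [ 0.4365 -0.2833  0.28  ] rpy [-8.996e+01  3.000e-02  9.320e+00] {'x': 0.2222, 'y': 0.0, 'z': 0.1098, 'spin': -82.6825}
```

```bash
python3 -m handwheel '[{"fingers":1,"x":0.03,"y":0,"z":0.015,"spin":-8.5},{"fingers":1,"x":0.07,"y":0,"z":0.035,"spin":-17},{"fingers":1,"x":0.11,"y":0,"z":0.055,"spin":-25.5},{"fingers":1,"x":0.15,"y":0,"z":0.075,"spin":-34},{"fingers":1,"x":0.19,"y":0,"z":0.095,"spin":-42.5},{"fingers":1,"x":0.221,"y":0,"z":0.11,"spin":-51},{"fingers":1,"x":0.221,"y":0,"z":0.11,"spin":-59.5},{"fingers":1,"x":0.221,"y":0,"z":0.11,"spin":-68},{"fingers":1,"x":0.221,"y":0,"z":0.11,"spin":-76.5},{"fingers":1,"x":0.221,"y":0,"z":0.11,"spin":-83}]'
python3 - <<'E'
from h import *
go(.638,-.139,.105,92)
im,d,c=grab('wrist'); save('w1',im); P=pts(d,c)
hsv=cv2.cvtColor(im,cv2.COLOR_RGB2HSV)
org=(hsv[...,0]<14)&(hsv[...,1]>150)&(hsv[...,2]>100)&(d>0)
p=P[org]; t=p[abs(p[:,2]-.155)<.008]; t=t[np.hypot(t[:,0]-.638,t[:,1]+.139)<.05]
if len(t): print(len(t),t.min(0),t.max(0),cv2.minAreaRect(t[:,:2].astype('float32')))
E
```

```text
time_s: 2.1
ee_pos: [0.6367, -0.142, 0.2799]
eef_rot: [-1.57, -0.0, 1.609]
force: [-0.5, -0.4, -0.3]
grip_width: 0.0942
t 2.1 p [ 0.6367 -0.142   0.2799] rpy [-8.995e+01 -2.000e-02  9.219e+01] {'x': 0.0029, 'y': 0.1749, 'z': -0.0014, 'spin': 0.1866}
221 [ 0.61808822 -0.15714734  0.14778675] [ 0.6612667  -0.12152399  0.1559932 ] ((0.6398200392723083, -0.13932912051677704), (0.04297386854887009, 0.034805942326784134), 1.3583203554153442)
```

View pics/w1.png

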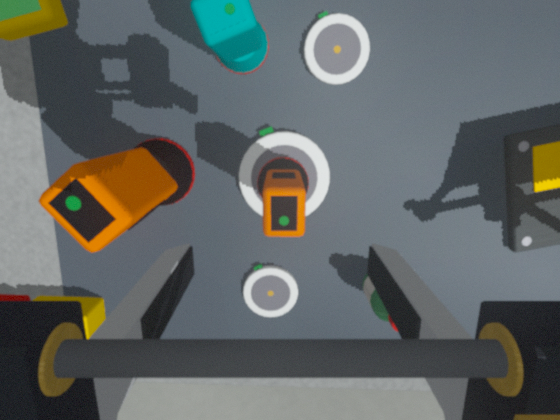

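The wrist view shows the small orange scanner upright on its pad at (284,203). The measured centre is (0.639, -0.139), which agrees with the top view, so I descend and close.

```bash
python3 -m handwheel '[{"fingers":1,"x":0.003,"y":0.02,"z":-0.002,"spin":0},{"fingers":1,"x":0.003,"y":0.05,"z":-0.002,"spin":0},{"fingers":1,"x":0.003,"y":0.08,"z":-0.002,"spin":0},{"fingers":1,"x":0.003,"y":0.11,"z":-0.002,"spin":0},{"fingers":1,"x":0.003,"y":0.135,"z":-0.002,"spin":0},{"fingers":1,"x":0.003,"y":0.155,"z":-0.002,"spin":0},{"fingers":1,"x":0.003,"y":0.17,"z":-0.002,"spin":0},{"fingers":1,"x":0.003,"y":0.175,"z":-0.002,"spin":0},{"fingers":1,"x":0.003,"y":0.175,"z":-0.002,"spin":0},{"fingers":0.2,"x":0.003,"y":0.175,"z":-0.002,"spin":0}]' 15
python3 -m handwheel '[{"fingers":0,"x":0,"y":0,"z":0,"spin":0},{"fingers":-0.1,"x":0,"y":0,"z":0,"spin":0},{"fingers":-0.2,"x":0,"y":0,"z":0,"spin":0},{"fingers":-1,"x":0,"y":0,"z":0,"spin":0},{"fingers":-1,"x":0,"y":0,"z":0,"spin":0},{"fingers":-1,"x":0,"y":0,"z":0,"spin":0},{"fingers":-1,"x":0,"y":0,"z":0,"spin":0},{"fingers":-1,"x":0,"y":0,"z":0,"spin":0},{"fingers":-1,"x":0,"y":0,"z":0,"spin":0},{"fingers":-1,"x":0,"y":0,"z":0,"spin":0}]' 15
python3 -c "
from h import *
import math
a=math.radians(30)
go(.635+.105*math.cos(a),-.138+.105*math.sin(a),.135,120)"
```

```text
time_s: 3.15
ee_pos: [0.6391, -0.1391, 0.1065]
eef_rot: [-1.572, 0.0, 1.602]
force: [0.1, 0.8, -0.5]
grip_width: 0.0892
time_s: 4.15
ee_pos: [0.6386, -0.139, 0.1054]
eef_rot: [-1.571, -0.0, 1.603]
force: [0.4, -0.0, -1.0]
grip_width: 0.0362
t 4.15 p [ 0.6386 -0.139   0.1054] rpy [-89.99  -0.    91.84] {'x': 0.0507, 'y': -0.0296, 'z': -0.089, 'spin': -28.1645}
```

```bash
python3 -m handwheel '[{"fingers":-1,"x":0,"y":-0.01,"z":0,"spin":0},{"fingers":-1,"x":0,"y":-0.025,"z":0,"spin":0},{"fingers":-1,"x":0.005,"y":-0.03,"z":-0.01,"spin":-4},{"fingers":-1,"x":0.015,"y":-0.03,"z":-0.025,"spin":-8},{"fingers":-1,"x":0.025,"y":-0.03,"z":-0.04,"spin":-12},{"fingers":-1,"x":0.035,"y":-0.03,"z":-0.055,"spin":-16},{"fingers":-1,"x":0.043,"y":-0.03,"z":-0.07,"spin":-20},{"fingers":-1,"x":0.048,"y":-0.03,"z":-0.082,"spin":-24},{"fingers":-1,"x":0.051,"y":-0.03,"z":-0.089,"spin":-28},{"fingers":-1,"x":0.051,"y":-0.03,"z":-0.089,"spin":-28}]' 15
python3 -c "
from h import *
import math
a=math.radians(30)
go(.635+.105*math.cos(a),-.139+.105*math.sin(a),.097,120)
go(.635+.04*math.cos(a),-.139+.04*math.sin(a),.097,120)"
```

```text
time_s: 5.15
ee_pos: [0.7265, -0.0846, 0.1363]
eef_rot: [-1.572, 0.0, 2.093]
force: [0.3, -1.0, -1.8]
grip_width: 0.0361
t 5.15 p [ 0.7265 -0.0846  0.1363] rpy [-9.0040e+01  3.0000e-02  1.1995e+02] {'x': -0.0013, 'y': 0.0393, 'z': 0.0015, 'spin': -0.0542}
t 5.15 p [ 0.7265 -0.0846  0.1363] rpy [-9.0040e+01  3.0000e-02  1.1995e+02] {'x': -0.0014, 'y': 0.0393, 'z': 0.0665, 'spin': -0.0542}
```

```bash
python3 -m handwheel '[{"fingers":-1,"x":-0.001,"y":0.01,"z":0,"spin":0},{"fingers":-1,"x":-0.001,"y":0.02,"z":0,"spin":0},{"fingers":-1,"x":-0.001,"y":0.03,"z":0,"spin":0},{"fingers":-1,"x":-0.001,"y":0.036,"z":0,"spin":0},{"fingers":-1,"x":-0.001,"y":0.038,"z":0,"spin":0},{"fingers":-1,"x":-0.001,"y":0.038,"z":0.005,"spin":0},{"fingers":-1,"x":-0.001,"y":0.038,"z":0.01,"spin":0},{"fingers":-1,"x":-0.001,"y":0.038,"z":0.015,"spin":0},{"fingers":-1,"x":-0.001,"y":0.038,"z":0.02,"spin":0},{"fingers":-1,"x":-0.001,"y":0.038,"z":0.025,"spin":0}]' 10
python3 -m handwheel '[{"fingers":-1,"x":0,"y":0,"z":0.003,"spin":0},{"fingers":-1,"x":0,"y":0,"z":0.006,"spin":0},{"fingers":-1,"x":0,"y":0,"z":0.009,"spin":0},{"fingers":-1,"x":0,"y":0,"z":0.012,"spin":0},{"fingers":-1,"x":0,"y":0,"z":0.015,"spin":0},{"fingers":-1,"x":0,"y":0,"z":0.018,"spin":0},{"fingers":-1,"x":0,"y":0,"z":0.021,"spin":0},{"fingers":-1,"x":0,"y":0,"z":0.024,"spin":0},{"fingers":-1,"x":0,"y":0,"z":0.027,"spin":0},{"fingers":-1,"x":0,"y":0,"z":0.03,"spin":0}]' 10
python3 - <<'E'
from h import *
go(.635+.04*.866,-.139+.02,.097,120)
im,d,c=grab('scene'); save('s2',cv2.resize(im[140:290,170:340],None,fx=4,fy=4))
E
```

```text
time_s: 6.15
ee_pos: [0.7048, -0.0986, 0.0981]
eef_rot: [-1.572, 0.001, 2.091]
force: [2.3, 2.4, 0.0]
grip_width: 0.0361
time_s: 7.15
ee_pos: [0.6785, -0.1135, 0.0974]
eef_rot: [-1.571, -0.0, 2.092]
force: [2.9, 0.9, 0.1]
grip_width: 0.036
t 7.15 p [ 0.6785 -0.1135  0.0974] rpy [-9.0000e+01 -1.0000e-02  1.1984e+02] {'x': -0.0004, 'y': 0.0004, 'z': 0.0104, 'spin': -0.1622}
```

View pics/s2.png

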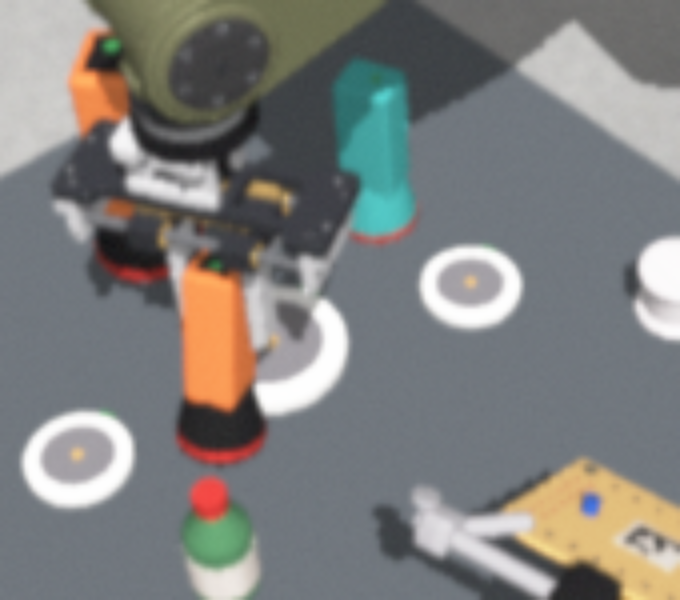

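The crop shows the scanner (215,330) held and leaning towards the arm, with the hood (220,430) stopped at the pad rim, so pivoting works. I finish the tilt, clamp hard, back off and lift.

```bash
python3 -m handwheel '[{"fingers":-1,"x":0,"y":0,"z":0.003,"spin":0},{"fingers":-1,"x":0,"y":0,"z":0.006,"spin":0},{"fingers":-1,"x":0,"y":0,"z":0.009,"spin":0},{"fingers":-1,"x":0,"y":0,"z":0.012,"spin":0},{"fingers":-1,"x":0,"y":0,"z":0.012,"spin":0},{"fingers":-1,"x":0,"y":0,"z":0.012,"spin":0},{"fingers":-1,"x":0,"y":0,"z":0.012,"spin":0},{"fingers":-1,"x":0,"y":0,"z":0.012,"spin":0},{"fingers":-1,"x":0,"y":0,"z":0.012,"spin":0},{"fingers":-1,"x":0,"y":0,"z":0.012,"spin":0}]' 10
python3 -m handwheel '[{"fingers":-1,"x":0,"y":0,"z":0,"spin":0},{"fingers":-1,"x":0,"y":0,"z":0,"spin":0},{"fingers":-1,"x":0,"y":-0.002,"z":-0.003,"spin":0},{"fingers":-1,"x":0,"y":-0.01,"z":-0.006,"spin":0},{"fingers":-1,"x":0,"y":-0.025,"z":-0.006,"spin":0},{"fingers":-1,"x":0,"y":-0.05,"z":-0.006,"spin":0},{"fingers":-1,"x":0,"y":-0.08,"z":-0.006,"spin":0},{"fingers":-1,"x":0,"y":-0.11,"z":-0.006,"spin":0},{"fingers":-1,"x":0,"y":-0.14,"z":-0.006,"spin":0},{"fingers":-1,"x":0,"y":-0.16,"z":-0.006,"spin":0}]' 45
python3 - <<'E'
from h import *
import pickle
go(.5556,.1946,.27,104)
D={}
for n in ['scene','top']:
    im,d,c=D[n]=grab(n); P=pts(d,c); hsv=cv2.cvtColor(im,cv2.COLOR_RGB2HSV); o=get_obs()['ee_pos']
    m=(hsv[...,0]<14)&(hsv[...,1]>150)&(hsv[...,2]>100)&(d>0)&(np.linalg.norm(P-o,axis=-1)<.09)
    p=P[m]; print(n,len(p),p.min(0).round(3),p.max(0).round(3))
    if len(p)>30:
        mm=p.mean(0);U,S,V=np.linalg.svd(p-mm,full_matrices=False); print(S,V.round(3))
pickle.dump(D,open('d2.pkl','wb'))
im=D['scene'][0]; save('s3',cv2.resize(im[60:260,130:330],None,fx=3,fy=3))
E
```

```text
time_s: 8.2
ee_pos: [0.6682, -0.1194, 0.0974]
eef_rot: [-1.571, -0.0, 2.092]
force: [0.6, -0.1, -3.0]
grip_width: 0.036
time_s: 9.2
ee_pos: [0.6737, -0.1164, 0.2617]
eef_rot: [-1.574, 0.003, 2.092]
force: [-0.4, -0.5, -3.0]
grip_width: 0.0358
t 9.2 p [ 0.6737 -0.1164  0.2617] rpy [-90.16   0.15 119.84] {'x': 0.3285, 'y': -0.0083, 'z': -0.0523, 'spin': 15.8431}
scene 599 [ 0.671 -0.13   0.219] [ 0.728 -0.076  0.32 ]
[0.70752662 0.31874385 0.16972432] [[ 0.277  0.2   -0.94 ]
 [ 0.827 -0.547  0.127]
 [ 0.489  0.813  0.317]]Traceback (most recent call last):
  File "<stdin>", line 8, in <module>
    return umr_minimum(a, axis, None, out, keepdims, initial, where)
ValueError: zero-size array to reduction operation minimum which has no identity
```

```bash
python3 -m handwheel '[{"fingers":-1,"x":0.01,"y":-0.015,"z":-0.005,"spin":1},{"fingers":-1,"x":0.04,"y":-0.03,"z":-0.015,"spin":3},{"fingers":-1,"x":0.08,"y":-0.04,"z":-0.025,"spin":5},{"fingers":-1,"x":0.12,"y":-0.04,"z":-0.035,"spin":7},{"fingers":-1,"x":0.165,"y":-0.04,"z":-0.045,"spin":9},{"fingers":-1,"x":0.21,"y":-0.04,"z":-0.052,"spin":11},{"fingers":-1,"x":0.255,"y":-0.04,"z":-0.052,"spin":13},{"fingers":-1,"x":0.29,"y":-0.04,"z":-0.052,"spin":15},{"fingers":-1,"x":0.315,"y":-0.04,"z":-0.052,"spin":16},{"fingers":-1,"x":0.3285,"y":-0.04,"z":-0.052,"spin":16}]' 45
cat > meas.py <<'E'
from h import *
from scipy.optimize import least_squares
def meas(pic=None):
    o=get_obs(); T=o['ee_pos']; w=o['eef_rot'][2]
    im,d,c=grab('scene'); P=pts(d,c); hsv=cv2.cvtColor(im,cv2.COLOR_RGB2HSV)
    m=(hsv[...,0]<14)&(hsv[...,1]>150)&(hsv[...,2]>100)&(d>0)&(np.linalg.norm(P-T,axis=-1)<.1)
    m=cv2.erode(m.astype('uint8'),np.ones((3,3)))>0
    # tool frame: e1 = tool x (pinch), lean plane u (opposite tool z), v up
    e1=np.array([np.cos(w),np.sin(w),0]); u=np.array([np.sin(w),-np.cos(w),0])
    q=P[m]-T; a,b,v=q@e1,q@u,q[:,2]
    # outward face: line in (b,v), RANSAC
    rng=np.random.default_rng(0); best=None
    for _ in range(500):
        i,j=rng.choice(len(b),2,False); t=np.array([b[j]-b[i],v[j]-v[i]])
        if np.hypot(*t)<.03: continue
        t/=np.hypot(*t); k=abs((b-b[i])*t[1]-(v-v[i])*t[0])<.0015
        if best is None or k.sum()>best.sum(): best=k
    L=cv2.fitLine(np.c_[b,v][best].astype('float32'),cv2.DIST_L2,0,.01,.01).ravel()
    if L[1]<0: L[:2]*=-1
    print('n',m.sum(),best.sum(),'tilt deg',np.degrees(np.arctan2(-L[0],L[1])).round(1),'dist of face from TCP mm',(1e3*(L[2]*L[1]-L[3]*L[0])).round(1))
    s=b*L[0]+v*L[1]; print('along-axis of orange rel TCP',np.percentile(s[best],[1,99]).round(4))
    if pic:
        y,x=np.argwhere(m).mean(0).astype(int); save(pic,cv2.resize(im[max(0,y-80):y+100,max(0,x-90):x+90],None,fx=3,fy=3))
E
python3 - <<'E'
from meas import *
go(.5556,.1946,.25,104); meas('s3')
E
```

```text
time_s: 10.3
ee_pos: [0.554, 0.1961, 0.297]
eef_rot: [-1.57, -0.0, 1.814]
force: [0.2, -0.3, -2.0]
grip_width: 0.0358
t 10.3 p [0.554  0.1961 0.297 ] rpy [-8.9960e+01 -1.0000e-02  1.0392e+02] {'x': -0.0018, 'y': 0.047, 'z': -0.0012, 'spin': -0.0754}
n 729 485 tilt deg 21.2 dist of face from TCP mm 39.2
along-axis of orange rel TCP [-0.0477  0.0446]
```

View pics/s3.png

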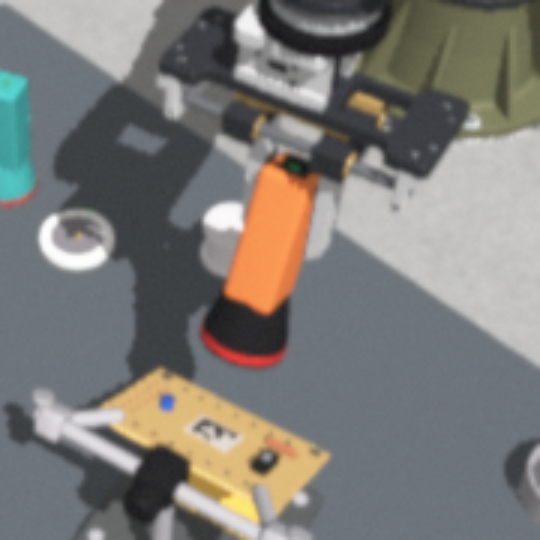

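The crop shows the scanner (265,240) held above the board and leaning towards the robot, with the label at (215,430). Measured lean is 21° where 31° is needed, because the handle also slid 17 mm sideways in the pads. One more short push against the pad's side should add about 5–6°.

```bash
python3 -c "
from h import *
go(.635+.065*.866,-.139+.065*.5,.2,120)"
python3 -m handwheel '[{"fingers":-1,"x":-0.015,"y":0,"z":0.003,"spin":-1},{"fingers":-1,"x":-0.05,"y":0,"z":0.009,"spin":-3},{"fingers":-1,"x":-0.09,"y":0,"z":0.016,"spin":-5},{"fingers":-1,"x":-0.13,"y":0,"z":0.023,"spin":-7},{"fingers":-1,"x":-0.17,"y":0,"z":0.03,"spin":-9},{"fingers":-1,"x":-0.21,"y":0.0,"z":0.036,"spin":-11},{"fingers":-1,"x":-0.25,"y":0.01,"z":0.042,"spin":-13},{"fingers":-1,"x":-0.29,"y":0.02,"z":0.042,"spin":-15},{"fingers":-1,"x":-0.31,"y":0.03,"z":0.042,"spin":-16},{"fingers":-1,"x":-0.32,"y":0.04,"z":0.042,"spin":-16}]' 45
python3 -c "
from h import *
go(.635+.065*.866,-.139+.065*.5,.0975,120)"
```

```text
t 10.35 p [0.5537 0.1968 0.2972] rpy [-8.9970e+01 -3.0000e-02  1.0399e+02] {'x': -0.3275, 'y': 0.0972, 'z': -0.0602, 'spin': -16.0117}
time_s: 11.35
ee_pos: [0.5908, -0.1292, 0.2562]
eef_rot: [-1.57, -0.0, 2.089]
force: [-0.1, 0.8, -2.5]
grip_width: 0.0358
t 11.35 p [ 0.5908 -0.1292  0.2562] rpy [-8.9960e+01 -2.0000e-02  1.1971e+02] {'x': -0.0301, 'y': 0.1587, 'z': -0.0985, 'spin': -0.2851}
```

I typed that move's sideways sign wrong, so it ended over the pad. It was harmless at that height. I go out first, then down.

```bash
python3 -m handwheel '[{"fingers":-1,"x":-0.008,"y":0,"z":-0.02,"spin":0},{"fingers":-1,"x":-0.018,"y":0,"z":-0.055,"spin":0},{"fingers":-1,"x":-0.028,"y":0,"z":-0.085,"spin":0},{"fingers":-1,"x":-0.03,"y":0.02,"z":-0.098,"spin":0},{"fingers":-1,"x":-0.03,"y":0.055,"z":-0.098,"spin":0},{"fingers":-1,"x":-0.03,"y":0.09,"z":-0.098,"spin":0},{"fingers":-1,"x":-0.03,"y":0.12,"z":-0.098,"spin":0},{"fingers":-1,"x":-0.03,"y":0.14,"z":-0.098,"spin":0},{"fingers":-1,"x":-0.03,"y":0.154,"z":-0.098,"spin":0},{"fingers":-1,"x":-0.03,"y":0.159,"z":-0.098,"spin":0}]' 45
python3 -c "
from h import *
go(.635+.027*.866,-.139+.027*.5,.0975,120)"
```

```text
time_s: 12.35
ee_pos: [0.6904, -0.1034, 0.0968]
eef_rot: [-1.569, -0.001, 2.092]
force: [0.4, 0.2, -2.2]
grip_width: 0.0356
t 12.35 p [ 0.6904 -0.1034  0.0968] rpy [-8.9910e+01 -8.0000e-02  1.1984e+02] {'x': -0.0032, 'y': -0.0007, 'z': 0.0388, 'spin': -0.1609}
```

```bash
python3 -m handwheel '[{"fingers":-1,"x":-0.001,"y":0,"z":0.008,"spin":0},{"fingers":-1,"x":-0.003,"y":0,"z":0.016,"spin":0},{"fingers":-1,"x":-0.003,"y":0,"z":0.021,"spin":0},{"fingers":-1,"x":-0.003,"y":0,"z":0.025,"spin":0},{"fingers":-1,"x":-0.003,"y":0,"z":0.028,"spin":0},{"fingers":-1,"x":-0.003,"y":0,"z":0.031,"spin":0},{"fingers":-1,"x":-0.003,"y":0,"z":0.034,"spin":0},{"fingers":-1,"x":-0.003,"y":0,"z":0.037,"spin":0},{"fingers":-1,"x":-0.003,"y":0,"z":0.039,"spin":0},{"fingers":-1,"x":-0.003,"y":0,"z":0.039,"spin":0}]' 10
python3 -m handwheel '[{"fingers":-1,"x":0,"y":0,"z":0,"spin":0},{"fingers":-1,"x":0,"y":0,"z":0,"spin":0},{"fingers":-1,"x":0,"y":-0.002,"z":-0.003,"spin":0},{"fingers":-1,"x":0,"y":-0.01,"z":-0.006,"spin":0},{"fingers":-1,"x":0,"y":-0.025,"z":-0.006,"spin":0},{"fingers":-1,"x":0,"y":-0.05,"z":-0.006,"spin":0},{"fingers":-1,"x":0,"y":-0.08,"z":-0.006,"spin":0},{"fingers":-1,"x":0,"y":-0.12,"z":-0.006,"spin":0},{"fingers":-1,"x":0,"y":-0.16,"z":-0.006,"spin":0},{"fingers":-1,"x":0,"y":-0.19,"z":-0.006,"spin":0}]' 45
python3 - <<'E'
from meas import *
meas(); go(.5556,.1946,.30,104)
E
```

```text
time_s: 13.35
ee_pos: [0.6584, -0.1256, 0.0985]
eef_rot: [-1.571, -0.0, 2.092]
force: [1.0, 1.1, -1.9]
grip_width: 0.0358
time_s: 14.35
ee_pos: [0.6637, -0.1226, 0.293]
eef_rot: [-1.573, 0.003, 2.092]
force: [0.8, 0.2, -1.9]
grip_width: 0.0358
n 157 32 tilt deg 17.5 dist of face from TCP mm 32.5
along-axis of orange rel TCP [-0.0417  0.0484]
t 14.4 p [ 0.6644 -0.1228  0.2981] rpy [-90.41   0.4  119.84] {'x': 0.3294, 'y': -0.0019, 'z': -0.0635, 'spin': 15.8391}
```

```bash
python3 -m handwheel '[{"fingers":-1,"x":0.01,"y":0,"z":-0.005,"spin":1},{"fingers":-1,"x":0.04,"y":0,"z":-0.015,"spin":3},{"fingers":-1,"x":0.08,"y":0,"z":-0.025,"spin":5},{"fingers":-1,"x":0.12,"y":0,"z":-0.035,"spin":7},{"fingers":-1,"x":0.165,"y":0,"z":-0.045,"spin":9},{"fingers":-1,"x":0.21,"y":0,"z":-0.055,"spin":11},{"fingers":-1,"x":0.255,"y":0,"z":-0.063,"spin":13},{"fingers":-1,"x":0.29,"y":0,"z":-0.063,"spin":15},{"fingers":-1,"x":0.315,"y":0,"z":-0.063,"spin":16},{"fingers":-1,"x":0.329,"y":0,"z":-0.063,"spin":16}]' 45
python3 - <<'E'
from meas import *
go(.5556,.1946,.25,104); meas('s4')
E
```

```text
time_s: 15.4
ee_pos: [0.5537, 0.1958, 0.2894]
eef_rot: [-1.572, -0.0, 1.814]
force: [1.2, -0.1, -3.3]
grip_width: 0.0359
t 15.4 p [0.5537 0.1958 0.2894] rpy [-9.0060e+01 -1.0000e-02  1.0392e+02] {'x': -0.0016, 'y': 0.0394, 'z': -0.0016, 'spin': -0.0801}
n 762 499 tilt deg 25.5 dist of face from TCP mm 42.0
along-axis of orange rel TCP [-0.0493  0.0431]
```

View pics/s4.png

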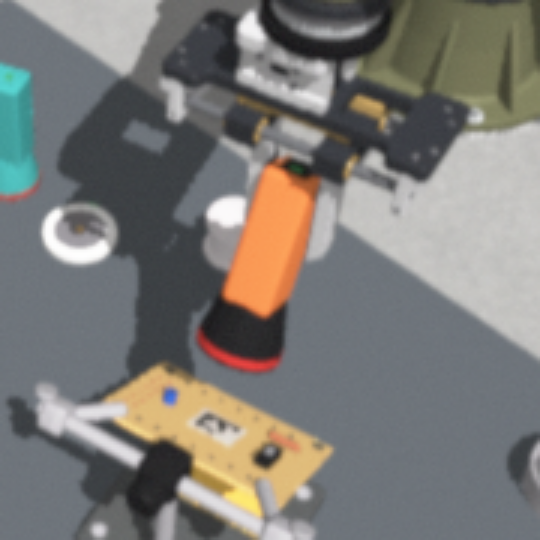

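Lean is now 25.5°, 5.5° from square and inside the 12° limit. The crop shows the hood (240,330) above the label (218,425). I lower to the computed aiming pose (TCP 0.548, 0.192, 0.252) and check on the rim.

```bash
python3 -m handwheel '[{"fingers":-1,"x":0,"y":0.004,"z":0.001,"spin":0},{"fingers":-1,"x":0,"y":0.01,"z":0.003,"spin":0},{"fingers":-1,"x":-0.001,"y":0.017,"z":0.005,"spin":0},{"fingers":-1,"x":-0.002,"y":0.023,"z":0.007,"spin":0},{"fingers":-1,"x":-0.002,"y":0.029,"z":0.007,"spin":0},{"fingers":-1,"x":-0.002,"y":0.033,"z":0.007,"spin":0},{"fingers":-1,"x":-0.002,"y":0.036,"z":0.007,"spin":0},{"fingers":-1,"x":-0.002,"y":0.037,"z":0.007,"spin":0},{"fingers":-1,"x":-0.002,"y":0.037,"z":0.007,"spin":0},{"fingers":-1,"x":-0.002,"y":0.037,"z":0.007,"spin":0}]' 45
python3 - <<'E'
from meas import *
go(.5476,.1923,.2523,104); meas()
o=get_obs(); T=o['ee_pos']; w=o['eef_rot'][2]; u=np.array([np.sin(w),-np.cos(w),0]); e=np.array([np.cos(w),np.sin(w),0])
t=np.radians(25.5); a=-np.sin(t)*u+[0,0,np.cos(t)]; up=np.cos(t)*u+[0,0,np.sin(t)]
R=T+.020*up-.095*a; F=R-.05*a; L=np.array([.6257,.2118,.130]); n=np.array([-.501,-.1235,.8565])
print('rim',R.round(4),'focus err mm',(1e3*(F-L)).round(1),'angle',np.degrees(np.arccos(a@n)).round(1))
im,d,c=grab('scene'); P=pts(d,c); hsv=cv2.cvtColor(im,cv2.COLOR_RGB2HSV)
m=((hsv[...,0]<6)|(hsv[...,0]>172))&(hsv[...,1]>140)&(hsv[...,2]>70)&(d>0)&(np.linalg.norm(P-R,axis=-1)<.06)
q=P[m]-R; print(m.sum(),'axial mm',np.percentile(1e3*q@a,[5,50,95]).round(1))
from scipy.optimize import least_squares
f=least_squares(lambda s:np.hypot(q@e-s[0],q@up-s[1])-.030,[0,0],loss='soft_l1',f_scale=.001).x; print('rim centre off (pinch,u) mm',(1e3*f).round(1))
E
```

```text
time_s: 16.45
ee_pos: [0.5485, 0.1906, 0.2517]
eef_rot: [-1.571, -0.0, 1.812]
force: [0.6, 0.6, -2.7]
grip_width: 0.0362
t 16.45 p [0.5485 0.1906 0.2517] rpy [-90.02  -0.   103.84] {'x': 0.0019, 'y': -0.0006, 'z': 0.0004, 'spin': -0.1576}
n 707 466 tilt deg 26.0 dist of face from TCP mm 42.1
along-axis of orange rel TCP [-0.0501  0.0427]
rim [0.6057 0.2047 0.1745] focus err mm [ 0.9 -2.  -0.6] angle 5.6
105 axial mm [ 1.3  6.4 10.5]
rim centre off (pinch,u) mm [-0.   0.9]
```

Rim fit agrees within 1 mm: focus error is about 2 mm and the angle 5.6°. I hold for two seconds.

```bash
for i in 1 2; do python3 -m handwheel '[{"fingers":-1,"x":0,"y":0,"z":0,"spin":0},{"fingers":-1,"x":0,"y":0,"z":0,"spin":0},{"fingers":-1,"x":0,"y":0,"z":0,"spin":0},{"fingers":-1,"x":0,"y":0,"z":0,"spin":0},{"fingers":-1,"x":0,"y":0,"z":0,"spin":0},{"fingers":-1,"x":0,"y":0,"z":0,"spin":0},{"fingers":-1,"x":0,"y":0,"z":0,"spin":0},{"fingers":-1,"x":0,"y":0,"z":0,"spin":0},{"fingers":-1,"x":0,"y":0,"z":0,"spin":0},{"fingers":-1,"x":0,"y":0,"z":0,"spin":0}]' 45; done
python3 - <<'E'
from meas import *
print(abs(get_obs()['joint_vel']).max()); meas(); go(.635,-.139+.0,.28,0)
im,d,c=grab('top'); P=pts(d,c); save('t4',im)
E
```

```text
time_s: 17.55
ee_pos: [0.5484, 0.1905, 0.2514]
eef_rot: [-1.571, -0.0, 1.812]
force: [-1.2, 1.1, -2.8]
grip_width: 0.0358
time_s: 18.55
ee_pos: [0.5484, 0.1905, 0.2514]
eef_rot: [-1.571, -0.0, 1.812]
force: [0.0, 1.0, -2.4]
grip_width: 0.0359
0.0016918613294423332
n 689 427 tilt deg 26.1 dist of face from TCP mm 42.0
along-axis of orange rel TCP [-0.0499  0.0422]
t 18.6 p [0.5484 0.1905 0.2515] rpy [-90.    -0.   103.84] {'x': -0.3407, 'y': -0.0285, 'z': -0.0053, 'spin': 103.8399}
```

Held still (tilt steady at 26°). Next I go back over the pad. The centre of mass lies below and beside the pads, so loosening the grip just above the pad should let gravity swing the scanner upright.

```bash
python3 -m handwheel '[{"fingers":-1,"x":0,"y":-0.015,"z":0,"spin":0},{"fingers":-1,"x":0,"y":-0.035,"z":0,"spin":0},{"fingers":-1,"x":-0.02,"y":-0.045,"z":0.001,"spin":0},{"fingers":-1,"x":-0.06,"y":-0.045,"z":0.003,"spin":0},{"fingers":-1,"x":-0.11,"y":-0.045,"z":0.005,"spin":0},{"fingers":-1,"x":-0.16,"y":-0.045,"z":0.007,"spin":0},{"fingers":-1,"x":-0.21,"y":-0.045,"z":0.009,"spin":0},{"fingers":-1,"x":-0.26,"y":-0.045,"z":0.011,"spin":0},{"fingers":-1,"x":-0.30,"y":-0.045,"z":0.013,"spin":0},{"fingers":-1,"x":-0.33,"y":-0.045,"z":0.015,"spin":0}]' 45
python3 -m handwheel '[{"fingers":-1,"x":-0.011,"y":0.01,"z":0,"spin":0},{"fingers":-1,"x":-0.011,"y":0.04,"z":0,"spin":0},{"fingers":-1,"x":-0.011,"y":0.07,"z":0,"spin":0},{"fingers":-1,"x":-0.011,"y":0.10,"z":0,"spin":0},{"fingers":-1,"x":-0.011,"y":0.13,"z":0,"spin":0},{"fingers":-1,"x":-0.011,"y":0.15,"z":0,"spin":0},{"fingers":-1,"x":-0.011,"y":0.165,"z":0,"spin":0},{"fingers":-1,"x":-0.011,"y":0.175,"z":0,"spin":0},{"fingers":-1,"x":-0.011,"y":0.18,"z":0,"spin":0},{"fingers":-1,"x":-0.011,"y":0.18,"z":0,"spin":0}]' 45
python3 - <<'E'
from meas import *
meas('s5'); go(.6156,-.1438,.112,104)
E
```

```text
time_s: 19.65
ee_pos: [0.6128, -0.1362, 0.2962]
eef_rot: [-1.57, 0.0, 1.811]
force: [0.8, 0.4, -2.9]
grip_width: 0.0359
time_s: 20.65
ee_pos: [0.6154, -0.144, 0.1164]
eef_rot: [-1.571, -0.0, 1.812]
force: [0.4, 0.7, -1.7]
grip_width: 0.0358
n 396 170 tilt deg 25.8 dist of face from TCP mm 42.2
along-axis of orange rel TCP [-0.0494  0.0422]
t 20.7 p [ 0.6156 -0.1441  0.117 ] rpy [-9.0040e+01  2.0000e-02  1.0384e+02] {'x': 0.0003, 'y': 0.005, 'z': -0.0, 'spin': -0.1586}
```

View pics/s5.png

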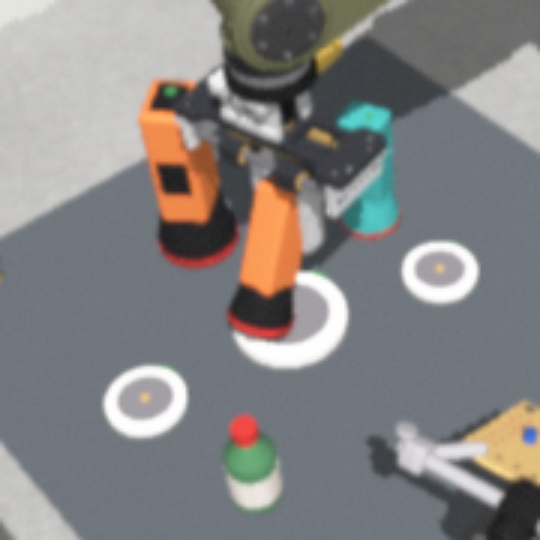

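Scanner (270,240) hangs tilted over the pad (295,320), hood just above it. I lower 5 mm and ease the grip stepwise.

```bash
python3 -m handwheel '[{"fingers":-1,"x":0,"y":0.003,"z":0,"spin":0},{"fingers":-1,"x":0,"y":0.005,"z":0,"spin":0},{"fingers":-1,"x":0,"y":0.005,"z":0,"spin":0},{"fingers":-1,"x":0,"y":0.005,"z":0,"spin":0},{"fingers":-1,"x":0,"y":0.005,"z":0,"spin":0},{"fingers":-1,"x":0,"y":0.005,"z":0,"spin":0},{"fingers":-1,"x":0,"y":0.005,"z":0,"spin":0},{"fingers":-1,"x":0,"y":0.005,"z":0,"spin":0},{"fingers":-1,"x":0,"y":0.005,"z":0,"spin":0},{"fingers":-1,"x":0,"y":0.005,"z":0,"spin":0}]' 6
python3 -c "
from meas import *
meas()"
python3 -m handwheel '[{"fingers":-1,"x":0,"y":0,"z":0,"spin":0},{"fingers":-1,"x":0,"y":0,"z":0,"spin":0},{"fingers":-1,"x":0,"y":0,"z":0,"spin":0},{"fingers":-1,"x":0,"y":0,"z":0,"spin":0},{"fingers":-1,"x":0,"y":0,"z":0,"spin":0},{"fingers":-1,"x":0,"y":0,"z":0,"spin":0},{"fingers":-1,"x":0,"y":0,"z":0,"spin":0},{"fingers":-1,"x":0,"y":0,"z":0,"spin":0},{"fingers":-1,"x":0,"y":0,"z":0,"spin":0},{"fingers":-1,"x":0,"y":0,"z":0,"spin":0}]' 4
python3 -c "
from meas import *
meas()"
```

```text
time_s: 21.7
ee_pos: [0.6154, -0.1442, 0.1114]
eef_rot: [-1.571, -0.0, 1.812]
force: [-0.6, 0.7, -2.8]
grip_width: 0.0358
n 415 201 tilt deg 26.0 dist of face from TCP mm 42.2
along-axis of orange rel TCP [-0.0473  0.0413]
time_s: 22.75
ee_pos: [0.6154, -0.1441, 0.1115]
eef_rot: [-1.571, -0.0, 1.812]
force: [-0.2, 0.4, -2.8]
grip_width: 0.0361
n 373 164 tilt deg 25.5 dist of face from TCP mm 42.4
along-axis of orange rel TCP [-0.0486  0.0431]
```

```bash
python3 -m handwheel '[{"fingers":-1,"x":0,"y":0,"z":0,"spin":0},{"fingers":-1,"x":0,"y":0,"z":0,"spin":0},{"fingers":-1,"x":0,"y":0,"z":0,"spin":0},{"fingers":-1,"x":0,"y":0,"z":0,"spin":0},{"fingers":-1,"x":0,"y":0,"z":0,"spin":0},{"fingers":-1,"x":0,"y":0,"z":0,"spin":0},{"fingers":-1,"x":0,"y":0,"z":0,"spin":0},{"fingers":-1,"x":0,"y":0,"z":0,"spin":0},{"fingers":-1,"x":0,"y":0,"z":0,"spin":0},{"fingers":-1,"x":0,"y":0,"z":0,"spin":0}]' 3
python3 -c "
from meas import *
meas()"
```

```text
time_s: 23.8
ee_pos: [0.6154, -0.1442, 0.1115]
eef_rot: [-1.571, 0.0, 1.812]
force: [0.1, 0.7, -0.9]
grip_width: 0.036
n 357 177 tilt deg 16.1 dist of face from TCP mm 38.5
along-axis of orange rel TCP [-0.0489  0.0369]
```

At 3 N it swung from 26° to 16° and its low rim edge touched the pad. I lift slightly, shift back 20 mm, then set the edge down and drag forward to stand it up.

```bash
python3 -m handwheel '[{"fingers":-1,"x":0,"y":-0.002,"z":0,"spin":0},{"fingers":-1,"x":0,"y":-0.003,"z":0.002,"spin":0},{"fingers":-1,"x":0,"y":-0.003,"z":0.006,"spin":0},{"fingers":-1,"x":0,"y":-0.003,"z":0.01,"spin":0},{"fingers":-1,"x":0,"y":-0.003,"z":0.014,"spin":0},{"fingers":-1,"x":0,"y":-0.003,"z":0.018,"spin":0},{"fingers":-1,"x":0,"y":-0.003,"z":0.02,"spin":0},{"fingers":-1,"x":0,"y":-0.003,"z":0.02,"spin":0},{"fingers":-1,"x":0,"y":-0.003,"z":0.02,"spin":0},{"fingers":-1,"x":0,"y":-0.003,"z":0.02,"spin":0}]' 3
python3 -c "
from meas import *
meas('s6')"
```

```text
time_s: 24.85
ee_pos: [0.5961, -0.1489, 0.1145]
eef_rot: [-1.571, 0.0, 1.812]
force: [1.1, 0.4, -2.4]
grip_width: 0.0359
n 343 156 tilt deg 13.5 dist of face from TCP mm 36.8
along-axis of orange rel TCP [-0.0498  0.0362]
```

```bash
python3 -m handwheel '[{"fingers":-1,"x":0,"y":0.001,"z":-0.003,"spin":0},{"fingers":-1,"x":0,"y":0.001,"z":-0.006,"spin":0},{"fingers":-1,"x":0,"y":0.001,"z":-0.009,"spin":0},{"fingers":-1,"x":0,"y":0.001,"z":-0.012,"spin":0},{"fingers":-1,"x":0,"y":0.001,"z":-0.015,"spin":0},{"fingers":-1,"x":0,"y":0.001,"z":-0.018,"spin":0},{"fingers":-1,"x":0,"y":0.0015,"z":-0.021,"spin":0},{"fingers":-1,"x":0,"y":0.002,"z":-0.024,"spin":0},{"fingers":-1,"x":0,"y":0.003,"z":-0.024,"spin":0},{"fingers":-1,"x":0,"y":0.003,"z":-0.024,"spin":0}]' 3
python3 -c "
from meas import *
meas('s7'); print(get_obs()['force'],get_obs()['ee_pos'])"
```

```text
time_s: 25.9
ee_pos: [0.6196, -0.1431, 0.1119]
eef_rot: [-1.572, 0.0, 1.812]
force: [0.7, 0.6, 3.7]
grip_width: 0.036
n 341 167 tilt deg 11.3 dist of face from TCP mm 36.2
along-axis of orange rel TCP [-0.0476  0.0391]
[0.18324035 0.97375857 3.30397469] [ 0.61948067 -0.1432016   0.11187036]
```

View pics/s7.png

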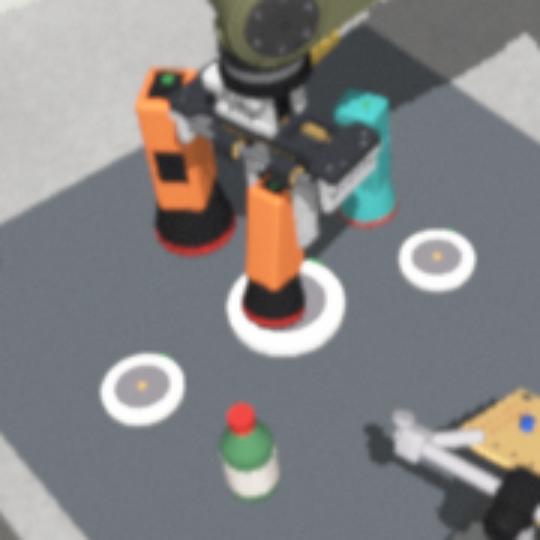

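Scanner (272,240) stands on its low edge on the pad, now leaning 11°. I lift a few mm and shake gently so gravity takes it below ~9°, where pressing down rights it.

```bash
python3 -m handwheel '[{"fingers":-1,"x":0,"y":-0.004,"z":0,"spin":0},{"fingers":-1,"x":0,"y":-0.006,"z":0,"spin":0},{"fingers":-1,"x":0,"y":-0.006,"z":0.015,"spin":0},{"fingers":-1,"x":0,"y":-0.006,"z":0,"spin":0},{"fingers":-1,"x":0,"y":-0.006,"z":0.015,"spin":0},{"fingers":-1,"x":0,"y":-0.006,"z":0,"spin":0},{"fingers":-1,"x":0,"y":-0.006,"z":0.015,"spin":0},{"fingers":-1,"x":0,"y":-0.006,"z":0,"spin":0},{"fingers":-1,"x":0,"y":-0.006,"z":0,"spin":0},{"fingers":-1,"x":0,"y":-0.006,"z":0,"spin":0}]' 3
python3 -c "
from meas import *
meas(); print(get_obs()['force'],get_obs()['ee_pos'])"
```

```text
time_s: 26.95
ee_pos: [0.6192, -0.1432, 0.1176]
eef_rot: [-1.571, 0.0, 1.813]
force: [0.0, 0.4, 0.3]
grip_width: 0.036
n 180 95 tilt deg -12.0 dist of face from TCP mm 26.2
along-axis of orange rel TCP [-0.0471  0.0424]
[0.77699725 1.12178598 0.89058002] [ 0.61912996 -0.14325361  0.1175633 ]
```

It swung past upright to -12°, but now pressing down rights it (the contact edge is on the correct side). I press 8–9 mm slowly.

```bash
python3 -m handwheel '[{"fingers":-1,"x":0,"y":0.001,"z":0,"spin":0},{"fingers":-1,"x":0,"y":0.002,"z":0,"spin":0},{"fingers":-1,"x":0,"y":0.003,"z":0,"spin":0},{"fingers":-1,"x":0,"y":0.004,"z":0,"spin":0},{"fingers":-1,"x":0,"y":0.005,"z":0,"spin":0},{"fingers":-1,"x":0,"y":0.006,"z":0,"spin":0},{"fingers":-1,"x":0,"y":0.007,"z":0,"spin":0},{"fingers":-1,"x":0,"y":0.008,"z":0,"spin":0},{"fingers":-1,"x":0,"y":0.008,"z":0,"spin":0},{"fingers":-1,"x":0,"y":0.008,"z":0,"spin":0}]' 3
python3 -c "
from meas import *
meas('s8'); print(get_obs()['force'],get_obs()['ee_pos'])"
```

```text
time_s: 28.0
ee_pos: [0.6192, -0.1432, 0.1092]
eef_rot: [-1.57, -0.0, 1.812]
force: [-0.2, -0.4, 1.8]
grip_width: 0.0358
n 170 107 tilt deg -11.1 dist of face from TCP mm 22.6
along-axis of orange rel TCP [-0.0387  0.0445]
[-0.52943202  0.6688924   1.5490411 ] [ 0.61919661 -0.14324116  0.10923696]
```

View pics/s8.png

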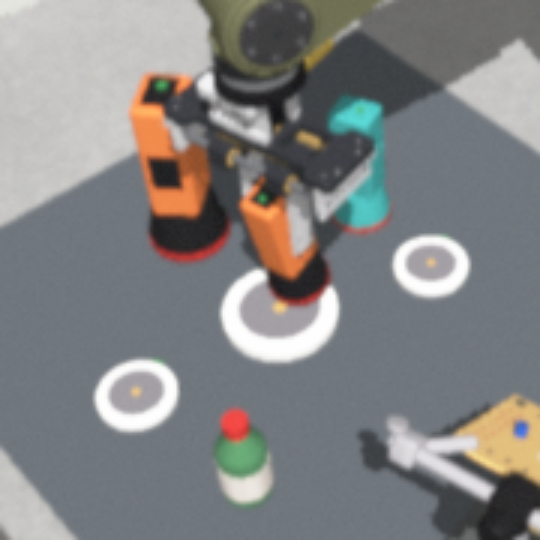

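The press mostly slid the handle in the pads. The crop shows the scanner (270,230) leaning about 11° towards the camera, with its hood at the back of the pad. Its axis now runs almost through the grip point, so hanging free its balance is near vertical: I lift 8 mm and shake softly.

```bash
python3 -m handwheel '[{"fingers":-1,"x":0,"y":-0.004,"z":0,"spin":0},{"fingers":-1,"x":0,"y":-0.008,"z":0,"spin":0},{"fingers":-1,"x":0,"y":-0.008,"z":-0.008,"spin":0},{"fingers":-1,"x":0,"y":-0.008,"z":0,"spin":0},{"fingers":-1,"x":0,"y":-0.008,"z":-0.008,"spin":0},{"fingers":-1,"x":0,"y":-0.008,"z":0,"spin":0},{"fingers":-1,"x":0,"y":-0.008,"z":-0.006,"spin":0},{"fingers":-1,"x":0,"y":-0.008,"z":-0.01,"spin":0},{"fingers":-1,"x":0,"y":-0.008,"z":-0.012,"spin":0},{"fingers":-1,"x":0,"y":-0.008,"z":-0.012,"spin":0}]' 3
python3 -c "
from meas import *
meas('s9'); print(get_obs()['force'],get_obs()['ee_pos'])"
```

```text
time_s: 29.05
ee_pos: [0.6312, -0.1402, 0.1173]
eef_rot: [-1.571, -0.0, 1.813]
force: [-0.0, 0.6, -2.9]
grip_width: 0.0359
n 190 115 tilt deg -9.8 dist of face from TCP mm 23.4
along-axis of orange rel TCP [-0.0417  0.046 ]
[-0.47018523 -0.26816094 -2.04324312] [ 0.63104073 -0.14024859  0.1173293 ]
```

```bash
python3 -m handwheel '[{"fingers":-1,"x":0,"y":0,"z":-0.008,"spin":0},{"fingers":-1,"x":0,"y":0,"z":-0.018,"spin":0},{"fingers":-1,"x":0,"y":0.004,"z":-0.028,"spin":0},{"fingers":-1,"x":0,"y":0.008,"z":-0.032,"spin":0},{"fingers":-1,"x":0,"y":0.01,"z":-0.03,"spin":0},{"fingers":-1,"x":0,"y":0.011,"z":-0.026,"spin":0},{"fingers":-1,"x":0,"y":0.012,"z":-0.022,"spin":0},{"fingers":-1,"x":0,"y":0.013,"z":-0.018,"spin":0},{"fingers":-1,"x":0,"y":0.013,"z":-0.014,"spin":0},{"fingers":-1,"x":0,"y":0.013,"z":-0.010,"spin":0}]' 3
python3 -c "
from meas import *
meas('s10'); print(get_obs()['force'],get_obs()['ee_pos'])"
```

```text
time_s: 30.1
ee_pos: [0.64, -0.1381, 0.1043]
eef_rot: [-1.57, -0.0, 1.812]
force: [0.2, 0.0, -3.2]
grip_width: 0.0359
n 234 149 tilt deg -1.7 dist of face from TCP mm 25.7
along-axis of orange rel TCP [-0.0381  0.0463]
[ 0.06456067  0.63310896 -2.79190306] [ 0.63966418 -0.13825825  0.10426914]
```

Tilt is now -1.7° and the rim is about 1 mm above the pad, about 6 mm off centre. I shift 5 mm, set down and open.

```bash
python3 -m handwheel '[{"fingers":-1,"x":0,"y":0,"z":0.003,"spin":0},{"fingers":-1,"x":0,"y":0,"z":0.005,"spin":0},{"fingers":-1,"x":0,"y":0.001,"z":0.005,"spin":0},{"fingers":-1,"x":0,"y":0.002,"z":0.005,"spin":0},{"fingers":-1,"x":0,"y":0.003,"z":0.005,"spin":0},{"fingers":-1,"x":0,"y":0.003,"z":0.005,"spin":0},{"fingers":-1,"x":0,"y":0.003,"z":0.005,"spin":0},{"fingers":-1,"x":0,"y":0.003,"z":0.005,"spin":0},{"fingers":-1,"x":0,"y":0.003,"z":0.005,"spin":0},{"fingers":-1,"x":0,"y":0.003,"z":0.005,"spin":0}]' 3
python3 -c "
from meas import *
meas()"
python3 -m handwheel '[{"fingers":-0.2,"x":0,"y":0,"z":0,"spin":0},{"fingers":-0.15,"x":0,"y":0,"z":0,"spin":0},{"fingers":-0.1,"x":0,"y":0,"z":0,"spin":0},{"fingers":0,"x":0,"y":0,"z":0,"spin":0},{"fingers":0.2,"x":0,"y":0,"z":0,"spin":0},{"fingers":0.4,"x":0,"y":0,"z":0,"spin":0},{"fingers":0.6,"x":0,"y":0,"z":0,"spin":0},{"fingers":0.8,"x":0,"y":0,"z":0,"spin":0},{"fingers":0.8,"x":0,"y":0,"z":0,"spin":0},{"fingers":0.8,"x":0,"y":0,"z":0,"spin":0}]' 3
python3 -c "
from meas import *
meas(); print(get_obs()['force'],get_obs()['ee_pos'])"
```

```text
time_s: 31.15
ee_pos: [0.6358, -0.1392, 0.1015]
eef_rot: [-1.571, 0.0, 1.812]
force: [-0.2, 0.1, 3.7]
grip_width: 0.0361
n 237 152 tilt deg -0.9 dist of face from TCP mm 24.3
along-axis of orange rel TCP [-0.0375  0.0531]
time_s: 32.2
ee_pos: [0.6358, -0.1391, 0.1014]
eef_rot: [-1.571, -0.0, 1.812]
force: [0.6, -0.4, 0.3]
grip_width: 0.0843
n 341 166 tilt deg 0.3 dist of face from TCP mm 23.3
along-axis of orange rel TCP [-0.0348  0.0544]
[ 0.28771726 -0.37324724 -0.2254174 ] [ 0.63579149 -0.13916492  0.1014926 ]
```

Upright at 0.3° and released. I withdraw straight up and check.

```bash
python3 -m handwheel '[{"fingers":0.8,"x":0,"y":-0.015,"z":0,"spin":0},{"fingers":0.8,"x":0,"y":-0.035,"z":0,"spin":0},{"fingers":0.8,"x":0,"y":-0.06,"z":0,"spin":0},{"fingers":0.8,"x":0,"y":-0.09,"z":0,"spin":0},{"fingers":0.8,"x":0,"y":-0.12,"z":0,"spin":0},{"fingers":0.8,"x":0,"y":-0.15,"z":0,"spin":0},{"fingers":0.8,"x":0,"y":-0.18,"z":0,"spin":0},{"fingers":0.8,"x":0,"y":-0.2,"z":0,"spin":0},{"fingers":0.8,"x":0,"y":-0.2,"z":0,"spin":0},{"fingers":0.8,"x":0,"y":-0.2,"z":0,"spin":0}]' 3
python3 - <<'E'
from h import *
im,d,c=grab('wrist'); P=pts(d,c); hsv=cv2.cvtColor(im,cv2.COLOR_RGB2HSV)
t=P[(hsv[...,0]<14)&(hsv[...,1]>150)&(hsv[...,2]>100)&(d>0)]; t=t[(abs(t[:,2]-.155)<.008)&(np.hypot(t[:,0]-.636,t[:,1]+.139)<.06)]
print(len(t),t.max(0),cv2.minAreaRect(t[:,:2].astype('float32')))
wh=(hsv[...,1]<60)&(hsv[...,2]>130)&(d>0)&(abs(P[...,2]-.015)<.006)&(np.hypot(P[...,0]-.636,P[...,1]+.139)<.07)
print('pad',cv2.minEnclosingCircle(P[wh][:,:2].astype('float32')))
im,d,c=grab('scene'); save('end',im)
E
```

```text
time_s: 33.25
ee_pos: [0.6356, -0.1391, 0.3015]
eef_rot: [-1.571, 0.0, 1.812]
force: [0.2, 0.7, -0.5]
grip_width: 0.0842
189 [ 0.6602516  -0.11890465  0.15608173] ((0.6361742615699768, -0.1392890065908432), (0.04244345426559448, 0.03450331836938858), 14.24770450592041)
pad ((0.6356258988380432, -0.1381528377532959), 0.05507027730345726)
```

View pics/end.png

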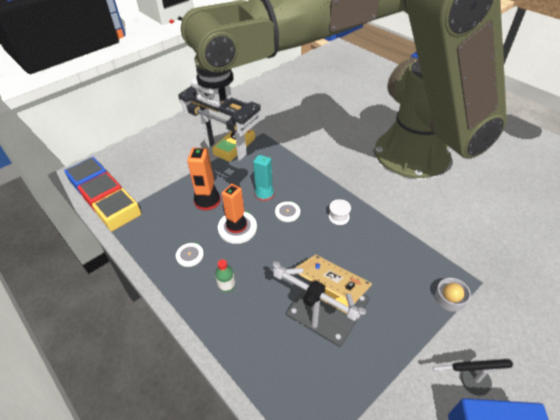

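The scanner (232,207) stands upright on the pad, about 1 mm from its centre. All other things are where they were, so I hand in.

```bash
python3 -c "
from h import *
print(workorder.hand_in())"
```

```text
the job is handed in; nothing more can be done
None
```

The job is done and handed in at about 33 s; no verdict was reported.

**What I did:** The hand only points down, so I gripped the small orange scanner and tilted it in the fingers by pushing its hood against the fixed pad's side. I aimed it at the label, held it there for 2 s, then eased the grip to 3 N over the pad. With a little shaking, pressing and dragging it came upright, and I set it down and let go.

**Checks while aiming:**
- The focus point was about 2 mm from the label's middle.
- The scanner was 5.6° from square; the limit is 12°.
- It was still: the highest joint speed was 0.002 rad/s at the end of the hold.

**Checks at the end:**
- After letting go, the scanner's tilt read 0.3°.
- Its axis was about 1 mm from the pad's centre, and its top was at z ≈ 0.155 as it should be.
- The fingers were open and clear, and the last picture shows the other things where they were. I did not measure their positions again.

**What went wrong or disagreed:**
- The first tilt push gave only 21° because the handle also slid 17 mm in the fingers. A second push brought it to 25.5–26°, still short of the board's 31°.
- One sideways move had the wrong sign, but it stayed clear of everything.
- While being righted, the scanner swung past upright to -12° before I brought it back.

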